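# Snap the filter's hose clip shut with the pliers

## Task

The two wings of the snap clip on the water filter's slanted neck stand open. Pick up the pliers from the chopping board, squeeze both wings together between the pliers' jaws until they click home, then lay the pliers back flat on the chopping board and let go. Do not press the clip with the gripper itself, and leave the other things where they are.

Things in the scene. Friction and masses are not known exactly. Their poses are not given: they have to be found in the camera images.
- filter: Countertop water filter, fixed: grey base plate 275 x 130 mm (x = -85 to 190 mm), white housing 100 mm across, 234 mm high (at x = 135 mm), and a steel filler neck 34 mm across that leans 30 degrees from vertical, its flared mouth (56 mm across) towards +x, 82 mm up the neck from the clip. Origin on the table 120 mm straight below the clip's centre; x away from the robot, z up.
- clip: Steel snap clip round the neck: a band, a fixed tongue 7 mm thick and two dark wings, plates 42 x 24 x 5 mm hinged 22 mm in front of the neck's axis, one each side of the tongue, pointing to the robot and 30 degrees up. Origin on the neck's axis; axes as clip_mouth.
- clip_mouth (a point): Middle between the wings' free ends, 64 mm from the neck's axis. z runs up the leaning neck; x points from the wing ends to the neck (away from the robot, 30 degrees downward: the way the pliers enter); y across, to the left wing. The wings run 42 mm in +x and 12 mm each way in z. Over the ridges on their first 12 mm they measure about 34 mm along y when open, 22 mm when clicked.
- wing_left (a joint): Left (+y) wing of the clip: 0 = open as at the start, 0.14 = clicked home (rad). Snap action: resists with up to about 6 N at its end, over-centre at 0.065, beyond which it jumps to 0.14 and stays.
- wing_right (a joint): Right (-y) wing, the same.
- pliers: Pliers sprung open, 0.14 kg, 202 mm long, 24 mm thick, lying flat on the board; black handles, steel jaws. Origin under the pivot pin at the underside, z along the pin (up). When open, x runs along the middle line to the jaw ends at 90 mm. Handles run from x = -26 to -112 mm, 12 mm thick, 62 mm over both at x = -60 mm: grip there, across y. This body is the arm with the +y handle and -y jaw.
- pliers_arm (a joint): How far the pliers are squeezed (rad): 0 open, 0.3 to 0.4 (handles 43 to 39 mm over the outside at x = -60 mm) when the wings click home, stop at 0.5. The middle line lies at yaw -value/2 from pliers. The return spring pushes each handle out with about 7 N when open, 13 N when closed; the clip adds about 8 N.
- jaw_a (a point): Inner face at the end of one jaw (x = 88 mm from the pivot, mid-thickness); jaw_a and jaw_b are 57 mm apart when open.
- jaw_b (a point): Inner face at the end of the other jaw, the same.
- board: Wooden chopping board 190 x 300 x 22 mm, fixed on the table; origin under its centre, long side along its y, top face at z = 22 mm.
- tomato: Tomato, 65 mm; bystander. Origin at its underside.
- avocado: Avocado, 106 x 70 mm; bystander.
- lemon: Lemon, 71 x 53 mm; bystander.
- garlic: Garlic bulb, 56 mm; bystander.
- mug: Green and white mug, 107 mm high; bystander.
- spice_jar: Spice jar with a black cap, 41 mm across, 105 mm high; bystander.

How it is judged:
By the outcome, as a careful person would: the job done as asked, in the order asked, and still so for the second after the job is handed in, with the robot touching nothing.
It also fails if it takes over 48 s, if anything falls off the work surface, if the arm or the gripper's body presses on something with over 40 N, if the wrist force passes 120 N, or if a joint passes its speed limit or range.

## Robot

A 7-joint arm with a two-finger parallel gripper is mounted at the origin on a cart in front of the work surface, level with it; the furniture and walls round the work are solid. World frame = base frame: x ahead of the robot, y to its left, z up, the work surface at z = 0. Lengths are in m, angles in rad, forces in N, time in s.
With the tool pointing down it reaches from about 0.35 to 0.9 m from the base axis. Payload 8.1 kg.
Tool frame: the origin (TCP) lies between the finger pads; the fingertips stand 22 mm ahead of it and the grasp point (between the pads) lies 3 mm ahead of it (arm.tip_reach is the distance from the TCP to the fingertips, in m); z points along the fingers, y is the line along which they close (so a half turn about z gives the same grasp; the last joint's range is limited). The gripper opens to 92 mm and grips with 3 to 60 N. Pads are 19 mm wide; open, the fingers measure 130 mm over their backs; the gripper's body (75 mm by 190 mm) begins 47 mm behind the grasp point.
Start: joints at [1.121, 0.434, 0.025, 1.573, -0.012, 1.134, -0.075], TCP at [0.212, -0.588, 0.249] pointing down, gripper open.
Joint ranges: [-2.62, 2.62], [-0.44, 2.09], [-1.27, 1.32], [0.08, 2.57], [-1.32, 4.46], [0.12, 2], [-2.74, 2.74]. Speed limits (rad/s): [2.22, 2.22, 3.01, 3.01, 3.14, 3.14, 3.14].

## Interface

Orientations are given as a rotation vector (axis times angle).
In Python, from cell import telemetry, vision, job, arm gives the robot as it stands. The module is installed in compiled form; this text tells all that it offers.
- The arm moves only by the shell command python3 -m creep 'ROWS' [FORCE]. ROWS is text: rows parted by semicolons, each of 7 numbers parted by spaces: the finger opening in cm, from 0 to 9.18, then the shift along the tool's x, y, z in cm, then the turn, a rotation vector about the tool's x, y, z in degrees. A call has 1 to 5 rows; each row is the pose to reach, as a shift and turn from the pose commanded when the call began, along the tool's axes at that moment; what a row does not reach only later rows make up. A row lasts 1/8 s, in which the tool goes at most 62.5 mm and 10.7 degrees, less where a joint would pass 70% of its speed; a pose out of reach is approached as far as the arm can. A call with a gripper value outside its range is refused whole. The fingers move at their own pace and stop on an object; FORCE is the grip in N (left out, the last holds). Time passes only in rows, so rows that repeat a pose let the fingers close. It gives the time, the measured TCP pose, the force, the opening and the grip force at its end, in the units of the state.
- telemetry.observe(): the state, without advancing time (a new reading comes with each control period).
- vision.get_image(name): name is "side" or "top"; returns the picture (480x640x3 uint8, red, green, blue); there is no depth.
- vision.camera_info(name): a dict with "fov_y" (degrees; the focal length in pixels is half the picture's height over the tangent of half this angle, whatever the lens; pixels are square), "cx", "cy" (the principal point, pixels), "extrinsics" (4x4, takes a point from camera to world coordinates). Camera axes: x right, y down, z forward; pixel columns grow to the right and rows downward; lengths in m; the calibration is good to about 2 mm. A picture is of the moment at which its call begins. camera_info takes no time and is no camera call.
- job.sign_off(): hands the job in; it is judged then, once.
The state is a dict: "clock": time; "joints": joint angles; "dq": joint speeds; "joint_efforts": joint torques, N m; "position": TCP position; "ee_rot": TCP orientation; "force": force on the tool from outside, world axes, zero at the start; "ft_torque": the same for the moment, N m; "width": opening from 0.0 (shut) to 1.0 (fully open); "gripper_force": force on a finger pad.
Only numpy, scipy, OpenCV 4.12 (cv2) and the standard library are available. Lean on these libraries where they do the work, as an engineer would, in place of code of your own. Each camera call takes 0.05 s, during which the arm holds its last target. There are 200 camera calls.

## Working session

There is one attempt and no reset: what is moved stays moved. The work goes in short steps, Python scripts to look and compute and a shell command to move; the robot and the scene stay as the last step left them, time stands still between calls to the robot, and variables do not carry over. Pictures are saved under pics/ and viewed, at most 11 in all, crops included, and the job is handed in when it is done.

```bash
mkdir -p pics
python3 - <<'E'
from cell import telemetry, vision, job, arm
import cv2, numpy as np
np.set_printoptions(precision=4,suppress=True)
for n in("side","top"):
    im=vision.get_image(n); cv2.imwrite(f"pics/{n}0.png",im[:,:,::-1])
    c=vision.camera_info(n); print(n,c["fov_y"],c["cx"],c["cy"]); print(np.array(c["extrinsics"]))
    print({k:v for k,v in c.items() if k not in("extrinsics",)})
print(telemetry.observe(),arm.tip_reach)
E
```

```text
side 54.94247744964067 312.9513551351894 231.93286081659585
[[-0.892  -0.2059  0.4023  0.0964]
 [-0.4518  0.3822 -0.8061  0.9097]
 [ 0.0122 -0.9008 -0.434   0.6303]
 [ 0.      0.      0.      1.    ]]
{'fov_y': 54.94247744964067, 'cx': 312.9513551351894, 'cy': 231.93286081659585}
top 49.79212018688995 319.32821972476125 241.2605971617445
[[ 0.0214 -0.9888  0.1474  0.4084]
 [-0.9995 -0.0248 -0.021  -0.0701]
 [ 0.0244 -0.1468 -0.9889  1.4179]
 [ 0.      0.      0.      1.    ]]
{'fov_y': 49.79212018688995, 'cx': 319.32821972476125, 'cy': 241.2605971617445}
{'clock': 0.1, 'joints': array([ 1.1214,  0.4351,  0.025 ,  1.5739, -0.0116,  1.134 , -0.0751]), 'dq': array([-0.0007, -0.0013,  0.0001, -0.0034,  0.0006,  0.0007,  0.0004]), 'joint_efforts': array([  0.0028, -66.9129,   0.988 , -31.5146,  -0.0605,   0.0375,
         0.0001]), 'position': array([ 0.2123, -0.5874,  0.2481]), 'ee_rot': array([-3.0932, -0.5418,  0.0005]), 'force': array([ 0.8734, -0.6616, -0.0796]), 'ft_torque': array([-0.0026, -0.0041,  0.0069]), 'gripper_force': 0.0, 'width': 0.99919422402455} 0.022
```

View pics/side0.png

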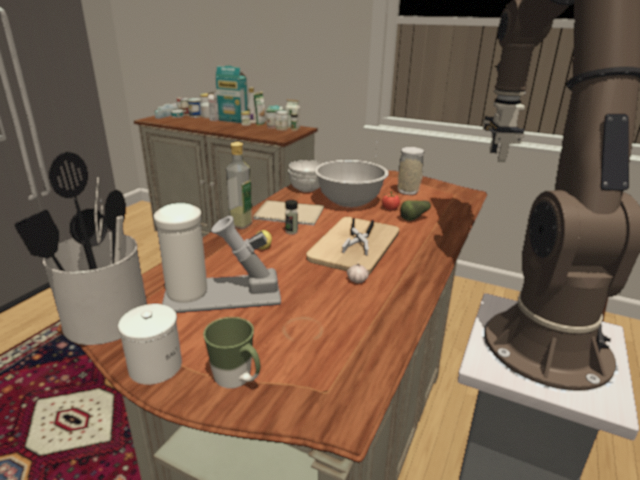

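View pics/top0.png

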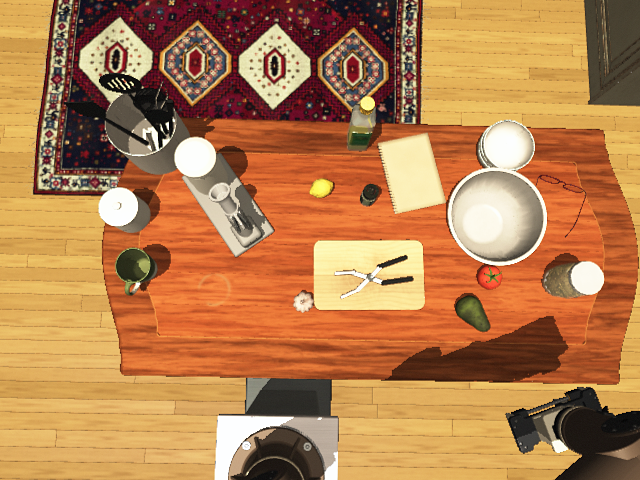

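```bash
cat > h.py <<'E'
import cv2, numpy as np
from scipy.spatial.transform import Rotation as R
from cell import telemetry, vision
np.set_printoptions(precision=4,suppress=True)
def cam(n):
    c=vision.camera_info(n); return 240/np.tan(np.radians(c["fov_y"]/2)),c["cx"],c["cy"],np.array(c["extrinsics"])
def ray(n,u,v):
    f,cx,cy,E=cam(n); d=E[:3,:3]@[(u-cx)/f,(v-cy)/f,1]; return E[:3,3],d
def onz(n,u,v,z):
    o,d=ray(n,u,v); return o+d*(z-o[2])/d[2]
def two(a,b):
    o1,d1=ray("side",*a); o2,d2=ray("top",*b)
    s=np.linalg.lstsq(np.c_[d1,-d2],o2-o1,rcond=None)[0]
    p,q=o1+d1*s[0],o2+d2*s[1]; return (p+q)/2,np.linalg.norm(p-q)
def proj(n,p):
    f,cx,cy,E=cam(n); q=E[:3,:3].T@(np.array(p)-E[:3,3]); return np.array([cx+f*q[0]/q[2],cy+f*q[1]/q[2]])
E
python3 - <<'E'
from h import *
t=cv2.imread("pics/top0.png"); s=cv2.imread("pics/side0.png")
a=cv2.resize(t[235:315,310:430],None,fx=5,fy=5,interpolation=cv2.INTER_CUBIC) #600x400
b=cv2.resize(t[130:260,170:280],None,fx=4.5,fy=4.5,interpolation=cv2.INTER_CUBIC)
c=cv2.resize(s[200:320,155:290],None,fx=5,fy=5,interpolation=cv2.INTER_CUBIC)
cv2.imwrite("pics/a.png",a);cv2.imwrite("pics/b.png",b);cv2.imwrite("pics/c.png",c)
E
```

```text
(no output)
```

View pics/a.png

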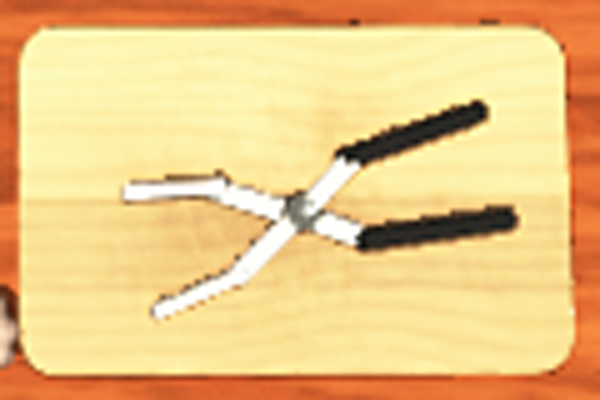

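View pics/b.png

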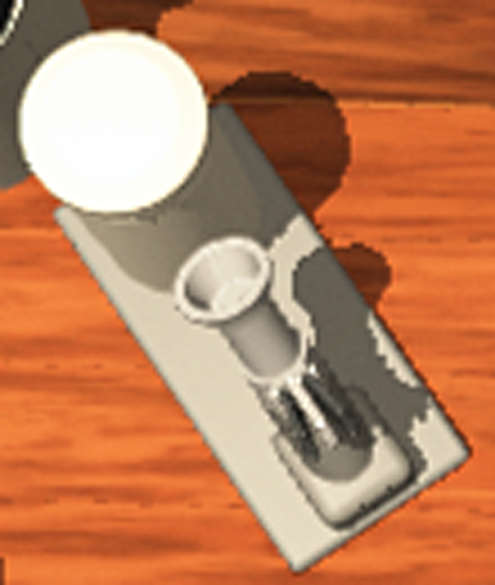

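View pics/c.png

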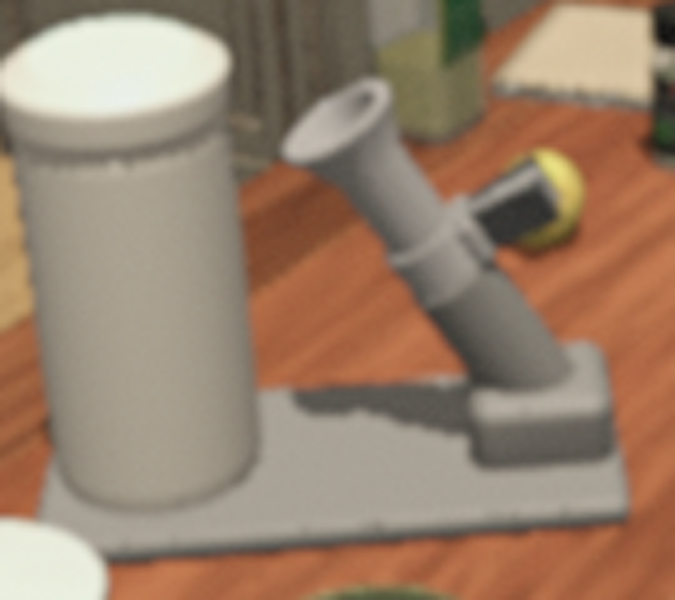

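Top view: pliers pivot at about (370,277), handles to the right, jaws to the left. The filter's plate has near corners at about (274,231) and (236,257), its cap centre at (195,157) and its mouth at (220,192). The side crop shows the wings at about (259,239), pointing up and towards the robot.

Run:
```python
from h import *
A=lambda u,v:(310+(u+.5)/5-.5,235+(v+.5)/5-.5)
B=lambda u,v:(170+(u+.5)/4.5-.5,130+(v+.5)/4.5-.5)
C=lambda u,v:(155+(u+.5)/5-.5,200+(v+.5)/5-.5)
for k,p,z in[("pivot",(300,211),.046),("jawA",(125,193),.046),("jawB",(157,312),.046),("hUp",(485,108),.044),("hLo",(515,218),.044),("hUp0",(345,157),.044),("hLo0",(360,240),.044),("bTL",(20,27),.022),("bTR",(565,27),.022),("bBL",(20,374),.022),("bBR",(573,374),.022)]: print(k,onz("top",*A(*p),z))
for z in(.0,.012,.02):
  print(z,[onz("top",*B(*p),z)[:2] for p in((468,455),(297,572),(60,215))])
print("cap",onz("top",*B(114,122),.234),"mouth",onz("top",*B(225,280),.191))
print(two(C(338,122),B(225,280)), "mouth2")
print(two(C(120,70),B(114,122)),"cap2")
```

```text
pivot [ 0.5206 -0.235   0.046 ]
jawA [ 0.528  -0.1416  0.046 ]
jawB [ 0.4654 -0.1596  0.046 ]
hUp [ 0.5785 -0.3345  0.044 ]
hLo [ 0.5197 -0.3504  0.044 ]
hUp0 [ 0.5503 -0.2592  0.044 ]
hLo0 [ 0.5061 -0.2674  0.044 ]
bTL [ 0.6196 -0.084   0.022 ]
bTR [ 0.6271 -0.383   0.022 ]
bBL [ 0.4317 -0.0883  0.022 ]
bBR [ 0.4382 -0.3858  0.022 ]
0.0 [array([0.6461, 0.0274]), array([0.571 , 0.1291]), array([0.7913, 0.2864])]
0.012 [array([0.6441, 0.0265]), array([0.5696, 0.1274]), array([0.7881, 0.2834])]
0.02 [array([0.6428, 0.026 ]), array([0.5687, 0.1263]), array([0.7859, 0.2814])]
cap [0.779  0.2025 0.234 ] mouth [0.7062 0.148  0.191 ]
(array([0.7072, 0.1487, 0.1878]), np.float64(0.0003520924572241938)) mouth2
(array([0.7824, 0.205 , 0.2199]), np.float64(0.00233812089631852)) cap2
```

```bash
cat >> h.py <<'E'
def state():
    o=telemetry.observe(); return o,np.array(o["position"]),R.from_rotvec(o["ee_rot"])
def frame(x,z):
    x=np.array(x,float);z=np.array(z,float);z/=np.linalg.norm(z);x-=z*(x@z);x/=np.linalg.norm(x)
    return R.from_matrix(np.c_[x,np.cross(z,x),z])
def delta(p,Rt):
    o,q,Rc=state(); print("t",o["clock"],"shift cm",Rc.inv().apply(np.array(p)-q)*100,"turn deg",np.degrees((Rc.inv()*Rt).as_rotvec()))
E
python3 - <<'E'
from h import *
a=np.radians(105.2); d=[np.cos(a),np.sin(a),0]
delta([.536,-.293,.16],frame(d,[0,0,-1]))
E
```

```text
t 0.1 shift cm [ 40.4544 -16.6758   8.8234] turn deg [ -0.0666  -0.0513 -85.3308]
```

```bash
python3 -m creep '9.1 27 -11 4 0 0 -50; 9.1 27 -11 4 0 0 -50; 9.1 27 -11 4 0 0 -50; 9.1 27 -11 4 0 0 -50; 9.1 27 -11 4 0 0 -50' 20
python3 - <<'E'
from h import *
a=np.radians(105.2); d=[np.cos(a),np.sin(a),0]
delta([.536,-.293,.16],frame(d,[0,0,-1]))
E
```

```text
clock: 0.72
position: [0.4309, -0.3898, 0.2082]
ee_rot: [-2.568, -1.808, -0.001]
force: [0.3, -0.6, 0.2]
width: 0.992
gripper_force: 0.0
t 0.725 shift cm [12.6555  6.6326  4.8319] turn deg [  0.0034  -0.0658 -34.9043]
```

```bash
python3 -m creep '9.1 12.65 6.6 4.8 0 0 -35; 9.1 12.65 6.6 4.8 0 0 -35; 9.1 12.65 6.6 4.8 0 0 -35; 9.1 12.65 6.6 4.8 0 0 -35; 9.1 12.65 6.6 4.8 0 0 -35'
python3 - <<'E'
from h import *
a=np.radians(105.2); d=[np.cos(a),np.sin(a),0]
delta([.536,-.293,.048],frame(d,[0,0,-1])); print(state()[1])
E
```

```text
clock: 1.35
position: [0.5343, -0.2963, 0.1601]
ee_rot: [-1.915, -2.489, 0.0]
force: [0.6, -0.1, 0.6]
width: 0.991
gripper_force: 0.0
t 1.35 shift cm [ 0.2701  0.263  11.2121] turn deg [-0.047  -0.0454 -0.3408]
[ 0.5343 -0.2963  0.1601]
```

```bash
python3 -m creep '9.1 0 0 3 0 0 0; 9.1 .2 .2 8 0 0 0; 9.1 .2 .2 11.1 0 0 0; 9.1 .2 .2 11.2 0 0 0; 9.1 .2 .2 11.2 0 0 0' 20
python3 - <<'E'
from h import *
a=np.radians(105.2); d=[np.cos(a),np.sin(a),0]
delta([.536,-.293,.048],frame(d,[0,0,-1])); print(state()[1])
s=vision.get_image("side")[:,:,::-1]; cv2.imwrite("pics/d.png",cv2.resize(s[170:290,290:430],None,fx=5,fy=5,interpolation=cv2.INTER_CUBIC))
E
```

```text
clock: 1.98
position: [0.5362, -0.2947, 0.0499]
ee_rot: [1.916, 2.488, -0.0]
force: [0.0, 0.8, 0.1]
width: 0.993
gripper_force: 0.0
t 1.975 shift cm [0.1675 0.0211 0.185 ] turn deg [ 0.034   0.0473 -0.4004]
[ 0.5362 -0.2947  0.0499]
```

View pics/d.png

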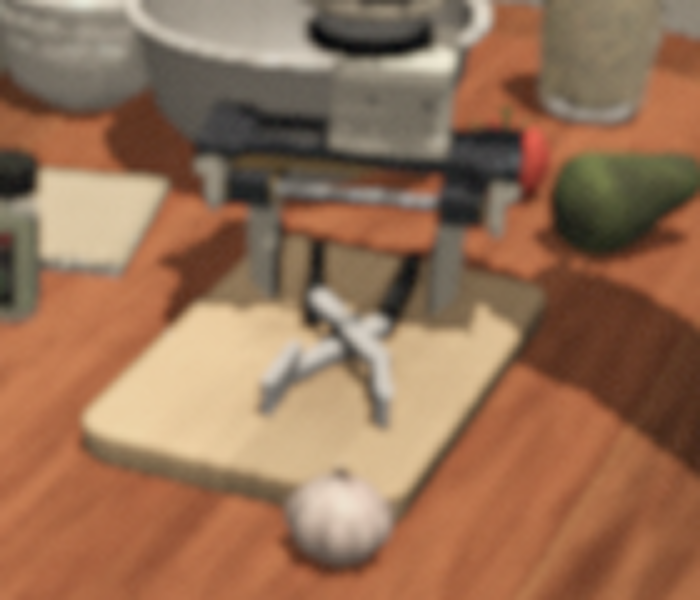

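The side view shows the two fingers (265,290) and (445,300) straddling both handles evenly; I close on them gently.

```bash
python3 -m creep '5.6 .15 0 .2 0 0 0; 5.6 .15 0 .2 0 0 0; 5.6 .15 0 .2 0 0 0; 5.6 .15 0 .2 0 0 0; 5.6 .15 0 .2 0 0 0' 20;  python3 -m creep '5.6 0 0 0 0 0 0;5.6 0 0 0 0 0 0;5.6 0 0 0 0 0 0'
```

```text
clock: 2.65
position: [0.5357, -0.293, 0.047]
ee_rot: [1.915, 2.489, -0.0]
force: [-0.9, -1.1, 3.9]
width: 0.614
gripper_force: 8.4
clock: 3.02
position: [0.5357, -0.293, 0.047]
ee_rot: [1.915, 2.489, -0.0]
force: [-2.1, -1.1, 5.5]
width: 0.616
gripper_force: 9.1
```

```bash
cat >> h.py <<'E'
YAW=np.radians(36.5); M=np.array([.6285,.0915,.152])
def tgt(ins,lat=0.,up=0.,M=M,yaw=YAW):
    c,s=np.cos(yaw),np.sin(yaw); xc=np.array([.866*c,.866*s,-.5]); zn=np.array([.5*c,.5*s,.866]); yc=np.array([-s,c,0])
    p=M+xc*(ins-.148)+zn*(.013+up)+yc*lat; print("target",p); delta(p,frame(xc,-zn))
E
python3 -m creep '5.6 0 0 -.5 0 0 0;5.6 0 0 -2 0 0 0;5.6 0 0 -5 0 0 0;5.6 0 0 -10 0 0 0;5.6 0 0 -15 0 0 0' 20
python3 - <<'E'
from h import *
tgt(-.04)
E
```

```text
clock: 3.65
position: [0.5353, -0.2922, 0.1988]
ee_rot: [-1.915, -2.49, -0.001]
force: [0.6, -0.4, -1.6]
width: 0.611
gripper_force: 7.3
target [ 0.5029 -0.0015  0.2573]
t 3.65 shift cm [28.9335  4.339  -5.8266] turn deg [ 17.8741 -26.3478  66.7505]
```

```bash
python3 -m creep '5.6 4 .5 -2 2 -3 7;5.6 8 1 -4 4 -6 14;5.6 12 2 -6 6 -8 21;5.6 16 2.5 -6 8 -11 28;5.6 18 2.5 -6 10 -14 35' 20
python3 - <<'E'
from h import *
tgt(-.04)
E
```

```text
clock: 4.28
position: [0.5134, -0.1091, 0.2581]
ee_rot: [2.484, 1.725, -0.43]
force: [-0.3, -0.0, -0.9]
width: 0.611
gripper_force: 7.3
target [ 0.5029 -0.0015  0.2573]
t 4.275 shift cm [ 9.4142 -4.8408 -2.1972] turn deg [  8.1754 -12.0164  31.7189]
```

```bash
python3 -m creep '5.6 2.5 -1.2 -.6 2 -3 8;5.6 5 -2.5 -1.1 4 -6 16;5.6 7.5 -3.7 -1.7 6 -9 24;5.6 9.4 -4.8 -2.2 8.2 -12 31.7;5.6 9.4 -4.8 -2.2 8.2 -12 31.7' 20
cat > look.py <<'E'
import sys
from h import *
n=sys.argv[1]
s=vision.get_image("side")[:,:,::-1]; t=vision.get_image("top")[:,:,::-1]
cv2.imwrite(f"pics/{n}_s.png",s); cv2.imwrite(f"pics/{n}_t.png",t)
a=cv2.resize(s[205:305,205:305],None,fx=4,fy=6*.6667,interpolation=cv2.INTER_CUBIC); b=cv2.resize(t[170:270,200:300],None,fx=4,fy=4,interpolation=cv2.INTER_CUBIC)
cv2.imwrite(f"pics/{n}.png",np.hstack([a,b]))
E
python3 look.py e
python3 - <<'E'
from h import *
tgt(-.04)
E
```

```text
clock: 4.9
position: [0.5034, -0.0024, 0.2558]
ee_rot: [2.742, 0.911, -0.737]
force: [0.7, -0.1, -2.1]
width: 0.607
gripper_force: 7.2
target [ 0.5029 -0.0015  0.2573]
t 5.0 shift cm [ 0.1105 -0.3235 -0.1708] turn deg [-0.0473 -0.0219  0.2115]
```

View pics/e.png

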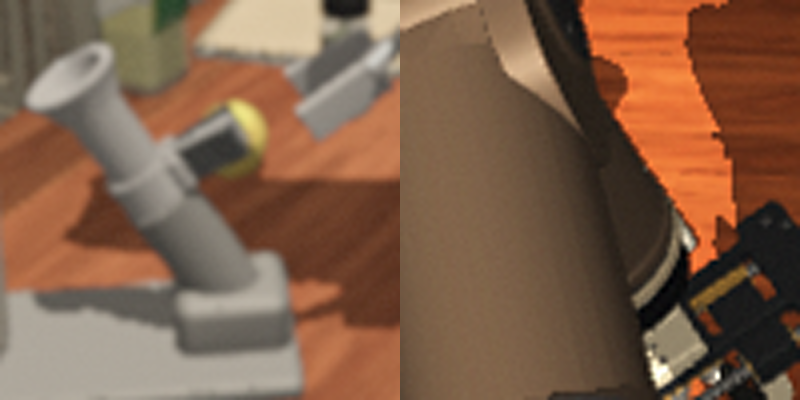

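```bash
cat >> h.py <<'E'
def P(x,y,z,M=M,yaw=YAW,n="side"):
    c,s=np.cos(yaw),np.sin(yaw); xc=np.array([.866*c,.866*s,-.5]); zn=np.array([.5*c,.5*s,.866]); yc=np.array([-s,c,0])
    return proj(n,M+xc*x+zn*z+yc*y)
E
python3 - <<'E'
from h import *
f=lambda *a:(P(*a)-205+.5)*4-.5
for n,a in dict(wT=(0,.016,.012),wB=(0,.016,-.012),wHt=(.042,.008,.012),wHb=(.042,.008,-.012),jnT=(-.038,.03,.012),jnB=(-.038,.03,-.012),jfT=(-.038,-.024,.012),jfB=(-.038,-.024,-.012),rim=(.064,0,.082)).items(): print(n,f(*a))
E
```

```text
wT [234.9664 120.4752]
wB [256.9095 151.3189]
wHt [172.4133 150.8965]
wHb [194.7722 181.1342]
jnT [293.8332  97.459 ]
jnB [315.4921 128.9931]
jfT [284.68    58.8081]
jfB [305.4898  89.3557]
rim [71.6678 72.9723]
```

Side view: left wing at about (263,233)–(267,241) image px, jaws just above right at (279,230). The top view is hidden by the arm. The jaws look slightly low against the wings, so I zoom in once to measure it.

Run:
```python
import cv2
s=cv2.imread("pics/e_s.png")[205:265,240:325]
s=cv2.convertScaleAbs(cv2.resize(s,None,fx=9,fy=9,interpolation=cv2.INTER_CUBIC),alpha=1.3)
cv2.imwrite("pics/f.png",s)
```

```text
(no output)
```

View pics/f.png

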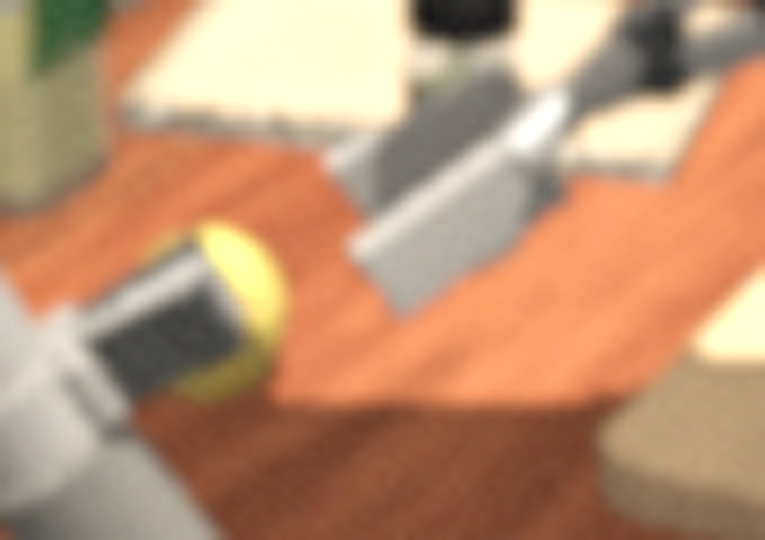

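Run:
```python
from h import *
g=lambda *a:(P(*a)-[240,205]+.5)*9-.5
for n,a in dict(wT=(0,.017,.012),wB=(0,.017,-.012),wT12=(.012,.014,.012),wHt=(.042,.008,.012),wHb=(.042,.008,-.012),wrT=(0,-.017,.012),jnT=(-.038,.03,.012),jnTi=(-.038,.024,.012),jnB=(-.038,.03,-.012),jfTi=(-.038,-.024,.012),jfTo=(-.038,-.030,.012)).items(): print(n,g(*a))
for v in np.eye(3)*.01: print(g(*(v+[0,.017,0]))-g(0,.017,0))
```

```text
wT [214.5818 273.3986]
wB [263.992 342.837]
wT12 [173.8732 291.879 ]
wHt [ 73.5549 340.1421]
wHb [123.8625 408.1769]
wrT [205.2331 217.008 ]
jnT [346.7497 219.9077]
jnTi [344.3687 209.8535]
jnB [395.4822 290.8594]
jfTi [326.1549 132.9432]
jfTo [323.9774 123.7484]
[-33.1567  19.575 ]
[ 3.0454 17.4053]
[-20.675  -29.0556]
```

Near jaw tip corners are at about (279,233) and (284.5,239.5), and the wing face end at about (263,236)–(266.5,242). The pliers droop about 1.7° and sit about 6 mm low, so I correct that and then insert.

```bash
python3 -m creep '5.6 0 -.3 -.2 0 1.7 0;5.6 0 -.3 -.2 0 1.7 0;5.6 0 -.3 -.2 0 1.7 0' 20
python3 - <<'E'
from h import *
tgt(.010)
print(state()[0]["force"])
E
```

```text
clock: 5.38
position: [0.5021, -0.0025, 0.2582]
ee_rot: [2.761, 0.911, -0.697]
force: [0.0, 0.4, -1.0]
width: 0.612
gripper_force: 7.2
target [0.5377 0.0243 0.2323]
t 5.375 shift cm [ 5.1508 -0.0375  0.1788] turn deg [-0.0886 -1.7207  0.0466]
[ 0.0092  0.3929 -1.0154]
```

```bash
python3 -m creep '5.6 1.3 0 .04 0 0 0;5.6 2.6 0 .08 0 0 0;5.6 3.6 0 .12 0 0 0;5.6 4.4 0 .15 0 0 0;5.6 5.1 0 .18 0 0 0' 20; python3 look.py g
python3 - <<'E'
from h import *
tgt(.010)
o,_,Rc=state(); print(Rc.inv().apply(o["force"]))
s=cv2.imread("pics/g_s.png")[205:265,240:325]
cv2.imwrite("pics/g2.png",cv2.convertScaleAbs(cv2.resize(s,None,fx=9,fy=9,interpolation=cv2.INTER_CUBIC),alpha=1.3))
E
```

```text
clock: 6.0
position: [0.538, 0.0247, 0.2315]
ee_rot: [2.76, 0.912, -0.698]
force: [0.5, 0.7, -1.8]
width: 0.608
gripper_force: 7.2
target [0.5377 0.0243 0.2323]
t 6.1 shift cm [-0.0823  0.0278 -0.0552] turn deg [-0.0986 -1.6538  0.1278]
[ 0.8677 -0.0266  0.9426]
```

View pics/g2.png

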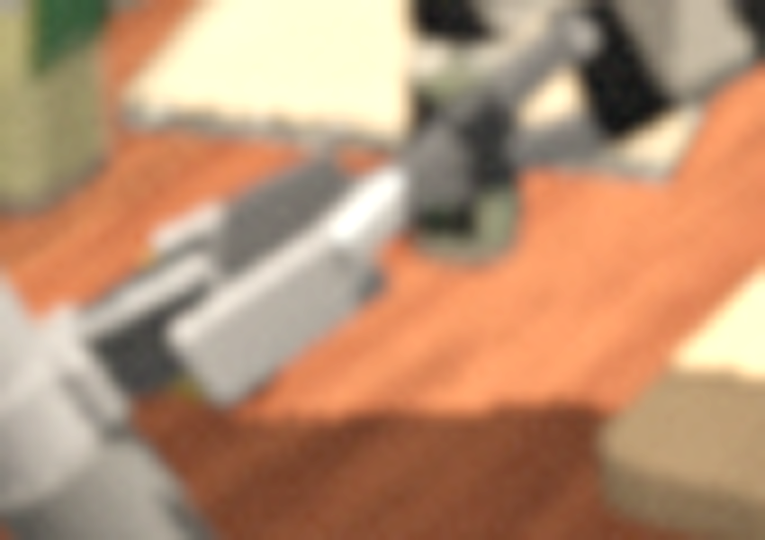

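The picture shows the near jaw outside the left wing (tip at ~(261,243) px) and the far jaw beyond the right wing, with no contact force. I squeeze step by step.

```bash
cat > f.py <<'E'
from h import *
o,q,Rc=state(); print("tool force",Rc.inv().apply(o["force"]),"open cm",o["width"]*9.18,"gf",o["gripper_force"])
E
python3 -m creep '5.3 0 0 0 0 0 0;5.1 0 0 0 0 0 0;4.9 0 0 0 0 0 0;4.9 0 0 0 0 0 0' 45; python3 f.py;  python3 -m creep '4.8 0 0 0 0 0 0;4.7 0 0 0 0 0 0;4.7 0 0 0 0 0 0'; python3 f.py;  python3 -m creep '4.6 0 0 0 0 0 0;4.5 0 0 0 0 0 0;4.5 0 0 0 0 0 0'; python3 f.py
```

```text
clock: 6.6
position: [0.5376, 0.0242, 0.2321]
ee_rot: [2.761, 0.912, -0.697]
force: [0.5, -0.3, -1.8]
width: 0.535
gripper_force: 9.9
tool force [1.0385 0.5648 1.442 ] open cm 4.91466877575727 gf 9.855206608772278
clock: 6.98
position: [0.5376, 0.0243, 0.2319]
ee_rot: [2.761, 0.912, -0.698]
force: [0.6, 0.2, -0.9]
width: 0.516
gripper_force: 11.4
tool force [0.9359 0.229  0.4733] open cm 4.736246486438506 gf 11.4156174659729
clock: 7.35
position: [0.5374, 0.0241, 0.232]
ee_rot: [2.761, 0.912, -0.699]
force: [-2.2, -0.4, -0.9]
width: 0.489
gripper_force: 20.2
tool force [-1.3024 -0.9806  1.7015] open cm 4.492422156539306 gf 20.17254889011383
```

```bash
python3 -m creep '4.4 0 0 0 0 0 0;4.3 0 0 0 0 0 0;4.3 0 0 0 0 0 0' 45; python3 f.py;  python3 -m creep '4.2 0 0 0 0 0 0;4.1 0 0 0 0 0 0;4.1 0 0 0 0 0 0'; python3 f.py;  python3 -m creep '4.0 0 0 0 0 0 0;3.95 0 0 0 0 0 0;3.95 0 0 0 0 0 0'; python3 f.py
```

```text
clock: 7.72
position: [0.5377, 0.0244, 0.2319]
ee_rot: [2.761, 0.912, -0.697]
force: [-1.5, 0.6, 0.7]
width: 0.475
gripper_force: 16.2
tool force [-1.0132 -1.3965 -0.1926] open cm 4.358961109459847 gf 16.230836165486835
clock: 8.1
position: [0.5377, 0.0249, 0.2319]
ee_rot: [2.761, 0.913, -0.697]
force: [-1.3, 1.7, -1.5]
width: 0.448
gripper_force: 17.1
tool force [ 0.6976 -2.1248  1.3565] open cm 4.1128941445357885 gf 17.070458326488733
clock: 8.48
position: [0.5379, 0.024, 0.232]
ee_rot: [2.761, 0.911, -0.697]
force: [0.1, 0.6, -1.1]
width: 0.429
gripper_force: 13.6
tool force [ 0.9121 -0.4346  0.8081] open cm 3.9353359787244924 gf 13.642098812561017
```

```bash
python3 -m creep '3.8 0 0 0 0 0 0;3.7 0 0 0 0 0 0;3.7 0 0 0 0 0 0' 45; python3 f.py;  python3 -m creep '4.2 0 0 0 0 0 0;4.9 0 0 0 0 0 0;5.5 0 0 0 0 0 0;5.5 0 0 0 0 0 0;5.5 0 0 0 0 0 0' 20; python3 f.py
python3 - <<'E'
from h import *
s=vision.get_image("side")[:,:,::-1][205:265,240:325]; cv2.imwrite("pics/h.png",cv2.convertScaleAbs(cv2.resize(s,None,fx=9,fy=9,interpolation=cv2.INTER_CUBIC),alpha=1.3))
E
```

```text
clock: 8.85
position: [0.5376, 0.0239, 0.232]
ee_rot: [2.761, 0.911, -0.698]
force: [0.2, -2.5, -0.9]
width: 0.406
gripper_force: 24.9
tool force [-0.7645  2.1435  1.382 ] open cm 3.727589029899261 gf 24.923667514231056
clock: 9.48
position: [0.5376, 0.0244, 0.232]
ee_rot: [2.761, 0.912, -0.698]
force: [-0.9, 0.3, -1.2]
width: 0.598
gripper_force: 7.4
tool force [ 0.0768 -0.8124  1.3471] open cm 5.492027250692312 gf 7.446756139397621
```

The grip force peaked at 20 N, dropped to 13.6 N (spring only), then rose to 25 N against the closed wings, so both have clicked. I withdraw along the entry line and look at the clip.

```bash
python3 -m creep '5.5 -1.3 0 -.04 0 0 0;5.5 -3 0 -.09 0 0 0;5.5 -5 0 -.17 0 0 0;5.5 -7.5 0 -.25 0 0 0;5.5 -10 0 -.5 0 0 0' 20; python3 f.py
python3 - <<'E'
from h import *
s=vision.get_image("side")[:,:,::-1]; cv2.imwrite("pics/i_s.png",s)
a=cv2.resize(s[200:275,240:340],None,fx=8,fy=8,interpolation=cv2.INTER_CUBIC)
cv2.imwrite("pics/i.png",cv2.convertScaleAbs(a,alpha=1.3))
a=np.radians(105.2); d=[np.cos(a),np.sin(a),0]
delta([.5357,-.293,.2],frame(d,[0,0,-1]))
E
```

```text
clock: 10.15
position: [0.4674, -0.0279, 0.285]
ee_rot: [2.761, 0.911, -0.697]
force: [-0.1, -0.1, -1.0]
width: 0.601
gripper_force: 7.4
tool force [0.3555 0.0144 0.905 ] open cm 5.519743470365576 gf 7.442865148186684
t 10.2 shift cm [-4.7031 25.3219 12.4209] turn deg [-16.9811  24.798  -67.3333]
```

View pics/i.png

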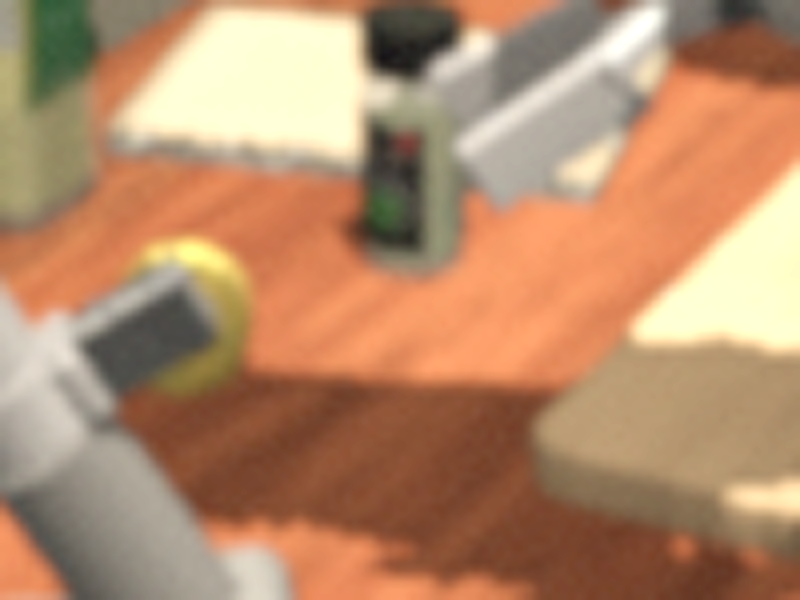

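The wings now lie close on the tongue (end at ~(263,235), outer gap gone). Next I carry the pliers back over the board.

```bash
python3 -m creep '5.5 -.5 3 1.2 -2.2 3.2 -8.7;5.5 -1 6 2.5 -4.4 6.4 -17.5;5.5 -1.7 9 4 -6.6 9.6 -26;5.5 -2.4 12 5.5 -8.7 12.7 -34.5;5.5 -2.8 14 7 -10.5 15.4 -42' 20
python3 - <<'E'
from h import *
a=np.radians(105.2); d=[np.cos(a),np.sin(a),.03]
delta([.5357,-.293,.2],frame(d,[.03*d[0],.03*d[1],-1])); print(state()[1])
E
```

```text
clock: 10.82
position: [0.5051, -0.1755, 0.2358]
ee_rot: [2.349, 1.975, -0.286]
force: [-0.1, 0.0, -0.9]
width: 0.602
gripper_force: 7.5
t 10.825 shift cm [-10.2564   5.3632   5.1165] turn deg [ -6.073   10.9328 -25.1306]
[ 0.5051 -0.1755  0.2358]
```

```bash
python3 -m creep '5.5 -3 1.5 1.5 -2 3.6 -8.3;5.5 -6 3 3 -4 7.2 -16.6;5.5 -9 4.5 4.5 -6 10.9 -25;5.5 -10.25 5.35 5.1 -6 10.9 -25;5.5 -10.25 5.35 5.1 -6 10.9 -25' 20
python3 - <<'E'
from h import *
a=np.radians(105.2); d=[np.cos(a),np.sin(a),.03]
delta([.5357,-.293,.05],frame(d,[.03*d[0],.03*d[1],-1])); print(state()[1])
s=vision.get_image("side")[:,:,::-1]; cv2.imwrite("pics/j_s.png",s)
E
```

```text
clock: 11.45
position: [0.5351, -0.292, 0.1994]
ee_rot: [-1.904, -2.466, -0.023]
force: [-0.5, 0.8, -0.5]
width: 0.604
gripper_force: 7.5
t 11.45 shift cm [-0.5556  0.096  14.9261] turn deg [-0.2196  0.024  -0.5369]
[ 0.5351 -0.292   0.1994]
```

```bash
python3 -m creep '5.5 -.2 0 5 0 0 0;5.5 -.4 0.1 10 0 0 0;5.5 -.5 0.1 13 0 0 0;5.5 -.55 .1 14.2 0 0 0;5.5 -.55 .1 14.5 0 0 0' 20;python3 -m creep '5.5 0 0 .2 0 0 0;5.5 0 0 .3 0 0 0;5.5 0 0 .4 0 0 0;5.5 0 0 .4 0 0 0'; python3 f.py;python3 -m creep '5.5 0 0 .1 0 0 0;5.5 0 0 .2 0 0 0;5.5 0 0 .2 0 0 0'; python3 f.py
```

```text
clock: 12.12
position: [0.5372, -0.2908, 0.0551]
ee_rot: [-1.898, -2.472, -0.025]
force: [0.1, -0.3, -0.8]
width: 0.6
gripper_force: 7.5
clock: 12.62
position: [0.5366, -0.2922, 0.0507]
ee_rot: [-1.9, -2.47, -0.024]
force: [-0.6, -0.5, -1.1]
width: 0.6
gripper_force: 7.6
tool force [-0.3956 -0.6817  1.1337] open cm 5.509681849867622 gf 7.583388984203339
clock: 13.0
position: [0.5365, -0.2919, 0.0484]
ee_rot: [-1.9, -2.47, -0.024]
force: [0.3, -0.5, -0.7]
width: 0.596
gripper_force: 7.6
tool force [-0.5393  0.1955  0.6874] open cm 5.474653133715857 gf 7.643935829401016
```

Not touching the board yet (wrist still carries the weight); down a little more in 1 mm steps.

```bash
for i in 1 2; do python3 -m creep '5.5 0 0 .1 0 0 0;5.5 0 0 .1 0 0 0;5.5 0 0 .1 0 0 0' 20 | grep -E 'position|^force'; done
```

```text
position: [0.5365, -0.2918, 0.0474]
force: [-0.2, -0.5, -0.3]
position: [0.5365, -0.2919, 0.047]
force: [-1.6, -0.0, 4.8]
```

```bash
python3 -m creep '6 0 0 0 0 0 0;6.5 0 0 0 0 0 0;9.1 0 0 0 0 0 0;9.1 0 0 0 0 0 0;9.1 0 0 0 0 0 0'; python3 -m creep '9.1 0 0 0 0 0 0;9.1 0 0 -2 0 0 0;9.1 0 0 -7 0 0 0;9.1 0 0 -13 0 0 0;9.1 0 0 -18 0 0 0'; python3 -m creep '9.1 -6 0 -2 0 0 0;9.1 -12 0 -3 0 0 0;9.1 -18 0 -4 0 0 0;9.1 -24 0 -4 0 0 0;9.1 -24 0 -4 0 0 0'
python3 - <<'E'
from h import *
s=vision.get_image("side")[:,:,::-1]; t=vision.get_image("top")[:,:,::-1]
a=cv2.resize(s[170:290,230:430],None,fx=4,fy=4)[:300]; a=cv2.resize(s[195:270,235:435],None,fx=4,fy=4,interpolation=cv2.INTER_CUBIC)
b=cv2.resize(t[170:320,230:430],None,fx=4,fy=4,interpolation=cv2.INTER_CUBIC)[::2,::2]
b=np.hstack([b,cv2.resize(t[180:260,190:290],(400,300),interpolation=cv2.INTER_CUBIC)])
cv2.imwrite("pics/k.png",np.vstack([a,b]))
E
```

```text
clock: 14.38
position: [0.5363, -0.2918, 0.0463]
ee_rot: [-1.899, -2.47, -0.024]
force: [0.5, 0.0, -0.7]
width: 0.973
gripper_force: 0.0
clock: 15.0
position: [0.5386, -0.2969, 0.2288]
ee_rot: [-1.9, -2.471, -0.025]
force: [-0.2, 0.0, -1.6]
width: 0.991
gripper_force: 0.0
clock: 15.62
position: [0.5987, -0.5351, 0.2555]
ee_rot: [-1.905, -2.463, -0.021]
force: [-0.8, -0.1, -0.9]
width: 0.99
gripper_force: 0.0
```

View pics/k.png

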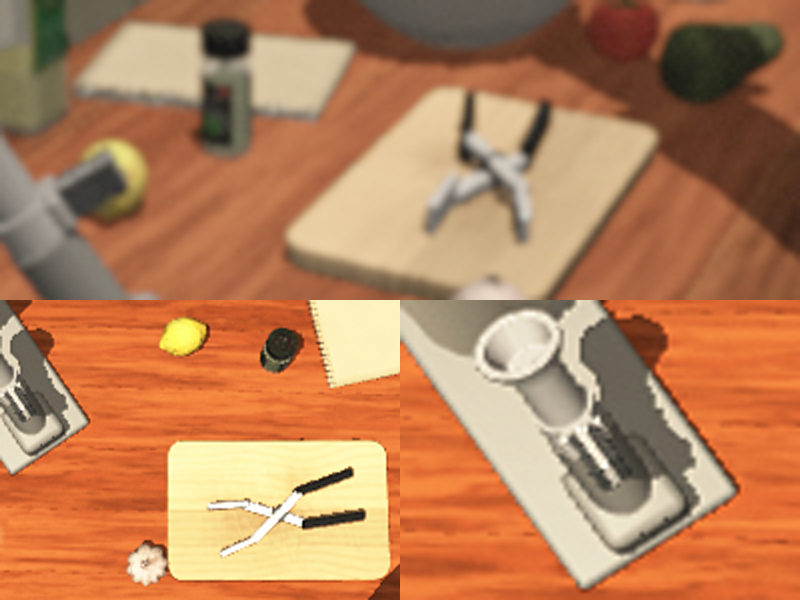

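The last picture shows the pliers lying flat and open on the board (pivot near (370,277) in the top view). Both wings are parallel against the tongue and the bystanders are unmoved. Handing in.

```bash
python3 -c "
from cell import job
print(job.sign_off())"
```

```text
the job is handed in; nothing more can be done
None
```

The job is handed in after about 16 s of robot time. Grip forces and the last pictures show both wings clicked home, and the pliers lie flat on the chopping board, released. No bystander in view had moved.

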